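# Zero the counting scale, weigh a bushing and store the reading

### The job

Zero the empty scale: press its round key fully down and let it come up again, with nothing on the pan. Then stand the short bushing on the steel pan, wholly within the pan's edges and the same way up as now, without dropping it, and let go of it; last, press the square key fully down and release it to store the weight, leaving the bushing standing on the pan. Do not press the square key earlier or the round key again once the pan is loaded, and leave the tall bushing and the white tape spool where they are.

Things in the scene. Friction and masses are not known exactly. Their poses are not given: they have to be found in the camera images.
- scale: Bench counting scale, fixed to the worktop: low grey housing 220 (x) x 190 (y) x 40 mm high. Origin at the centre of its underside on the worktop; its x axis points from the key side (front, nearer the robot) to the pan side (back), z up. On its deck (40 mm up) the two key modules stand at x = -75 mm, y = +60 and -60 mm (which is left or right differs from time to time), a small blank display (frame 3 mm high, 54 mm wide) lies between them.
- pan: Square-cornered flat steel weighing pan, 130 (x) x 150 (y) x 5 mm, no rim, rigid. Origin at the centre of its top face, 53 mm above the worktop; axes parallel to the scale's. Pan centre is 105 mm behind the line of the keys.
- round_key_top (a point): Centre of the top face of the round key's cap (zero key): grey plastic disc 30 mm across, on a black bezel plate 42 x 42 mm. Released, its top is 55 mm above the worktop and 12 mm above the bezel's 43 mm height. The point moves down with the cap.
- round_key (a joint): Travel of the round key, m: 0 released, 0.006 fully down. Spring: about 2 N to start moving, 5 N fully down; comes up by itself.
- square_key_top (a point): Centre of the top face of the square key's cap (store key): grey plastic square 27 x 27 mm, same bezel, height and colours as the round key. The point moves down with the cap.
- square_key (a joint): Travel of the square key, m: 0 released, 0.006 fully down. Same spring.
- short_bushing_center (a point): Short pale-grey turned bushing standing on the worktop, one step, wide end up: widest 40 mm, 26 mm high, through bore; solid to the touch; 70 to 140 g. Point at its centre, 13 mm above its underside; z is its axis, pointing up. The upper 12 mm are 40 mm in diameter, the lower 14 mm are 33 mm: grip across the wide upper part, from any side.
- short_bushing: The same short bushing; origin at the centre of its underside, z up.
- tall_bushing_center (a point): Bystander: taller pale-grey bushing, 50 mm across, 46 mm high, with a waist groove; point at its centre, 23 mm up.
- spool_center (a point): Bystander: flat white tape spool, 52 mm across, 16 mm high; point at its centre, 8 mm up. The three small parts stand in three places to the left of the scale, in any order, centres at least 85 mm apart.

How it is judged:
By the outcome, as a careful person would: the job done as asked, in the order asked, and still so for the second after the job is handed in, with the robot touching nothing.
It also fails if it takes over 58 s, if anything falls off the work surface, if the arm or the gripper's body presses on something with over 40 N, if the wrist force passes 120 N, or if a joint passes its speed limit or range.

### The arm

A 6-joint arm with a two-finger parallel gripper is mounted at the origin on a cart in front of the work surface, level with it; the furniture and walls round the work are solid. World frame = base frame: x ahead of the robot, y to its left, z up, the work surface at z = 0. Lengths are in m, angles in rad, forces in N, time in s.
With the tool pointing down it reaches from about 0.25 to 0.775 m from the base axis. Payload 4 kg.
Tool frame: the origin (TCP) lies at the very end of the fingers, on their centre line; the grasp point (between the pads) lies 19 mm behind it (robot.grip_point_offset is the distance from the TCP to the grasp point, in m); z points along the fingers, x is the direction in which the jaws open and shut, and the axes are right-handed (so a half turn about z gives the same grasp; the last joint's range is limited). The gripper opens to 94 mm and grips with 3 to 60 N. Pads are 16 mm wide; open, the fingers measure 119 mm over their backs; the gripper's body (75 mm by 177 mm) begins 78 mm behind the grasp point.
Start: joints at [-1.384, 0.087, 1.371, -0, 1.684, -0.103], TCP at [0.157, -0.527, 0.177] pointing down, gripper open.
Joint ranges: [-3.1, 3.1], [-0.76, 2.03], [0.27, 2.55], [-1.08, 4.22], [0.17, 2.65], [-2.57, 2.57]. Speed limits (rad/s): [2.79, 2.79, 3.14, 3.14, 3.14, 3.14].

### API

Orientations are given as [roll, pitch, yaw] about the fixed x, y, z axes, in that order (R = Rz(yaw) Ry(pitch) Rx(roll)).
In Python, from bench import robot gives the robot as it stands.
- The arm moves only by the shell command python3 -m inch 'ROWS'. ROWS is text: rows parted by semicolons, each of 5 numbers parted by spaces: the shift along the tool's x, y, z in cm, then the turn about the tool's z in rad, then the closure, from 0 (fully open) to 1 (shut). In form: tx ty tz spin claw; .... A call has 1 to 20 rows; each row is the pose to reach, as a shift and turn from the pose measured when the call began, along the tool's axes at that moment; what a row does not reach only later rows make up. A row lasts 1/12 s, in which the tool goes at most 41.7 mm and 7.16 degrees, less where a joint would pass 70% of its speed; a pose out of reach is approached as far as the arm can. A call with a gripper value outside its range is refused whole. The fingers move at their own pace and stop on an object; the grip force is fixed at half the most. Time passes only in rows, so rows that repeat a pose let the fingers close. It gives the time, the measured TCP pose, the force and the opening at its end, in the units of the state.
- robot.get_obs(): the state, without advancing time (a new reading comes with each control period).
- robot.snapshot(name): name is "side" or "top"; returns (picture, depth): 480x640x3 uint8, blue, green, red; 480x640 float32, m along the optical axis (not along the pixel's ray), 0 where there is no reading.
- robot.camera_info(name): a dict with "K" (3x3 intrinsics, pixels), "extrinsics" (4x4, takes a point from world to camera coordinates). Camera axes: x right, y down, z forward; pixel columns grow to the right and rows downward; lengths in m; the calibration is good to about 2 mm. A picture is of the moment at which its call begins. camera_info takes no time and is no camera call.
- robot.close_job(): hands the job in, once; it reports no verdict.
The state is a dict: "time": time; "joint_positions": joint angles; "qvel": joint speeds; "joint_torque": joint torques, N m; "tool_pos": TCP position; "ee_rot": TCP orientation; "wrist_force": force on the tool from outside, world axes, zero at the start; "wrist_torque": the same for the moment, N m; "width": finger opening in m.
Only numpy, scipy, OpenCV 4.12 (cv2) and the standard library are available. Lean on these libraries where they do the work, as an engineer would, in place of code of your own. Each camera call takes 0.05 s, during which the arm holds its last target.

## Working session

There is one attempt and no reset: what is moved stays moved. The work goes in short steps, Python scripts to look and compute and a shell command to move; the robot and the scene stay as the last step left them, time stands still between calls to the robot, and variables do not carry over. Pictures are saved under pics/ and viewed, and the job is handed in when it is done.

```bash
ls; mkdir -p pics
python3 - <<'E'
from bench import robot
import cv2,numpy as np
print(robot.get_obs())
for n in("top","side"):
    p,d=robot.snapshot(n); cv2.imwrite(f"pics/{n}0.png",p); np.save(f"pics/{n}0.npy",d)
    c=robot.camera_info(n); print(n,c["K"],c["extrinsics"])
E
```

```text
pics
{'time': 0.0, 'joint_positions': array([-1.38403209e+00,  8.78420075e-02,  1.37236446e+00,  4.12210706e-05,
        1.68404819e+00, -1.03099319e-01]), 'qvel': array([-5.02716804e-04, -2.60191153e-03, -4.79610189e-05, -9.90198077e-04,
        4.22445971e-04,  4.60072537e-04]), 'joint_torque': array([-1.27185769e-01, -3.37960339e+01, -3.04039729e+01,  4.17257880e-02,
       -1.36936912e-01, -3.95664290e-03]), 'tool_pos': array([ 0.15705748, -0.52623098,  0.17611054]), 'ee_rot': array([-3.14127794e+00,  2.64364668e-03, -1.28092775e+00]), 'wrist_force': array([-0.87618381,  0.00542803,  0.54099022]), 'wrist_torque': array([ 0.02384746, -0.00497324, -0.03050498]), 'width': 0.0944358885634558}
top [[476.27195362   0.         311.80722511]
 [  0.         476.27195362 242.63234013]
 [  0.           0.           1.        ]] [[ 0.01702928 -0.99974395 -0.01490086  0.2018412 ]
 [-0.98970812 -0.0147368  -0.14233996  0.52120014]
 [ 0.14208392  0.01717145 -0.98970566  0.85932589]
 [ 0.          0.          0.          1.        ]]
side [[470.21245303   0.         320.72198781]
 [  0.         470.21245303 232.17288642]
 [  0.           0.           1.        ]] [[-0.99713778 -0.07524807 -0.00734683  0.51522762]
 [-0.04233648  0.63622696 -0.77033946 -0.0625152 ]
 [ 0.06264081 -0.76782354 -0.63759167  0.98547157]
 [ 0.          0.          0.          1.        ]]
```

View pics/top0.png

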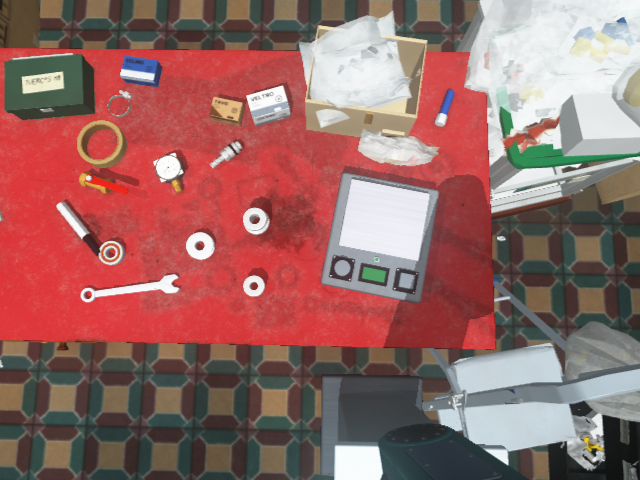

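View pics/side0.png

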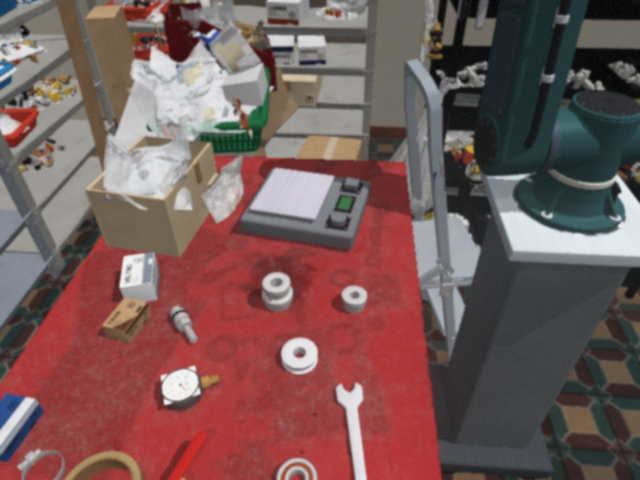

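Top view: the round key is near (343,267), the square key near (405,280), and the pan is centred near (382,226). The short bushing is at (254,286), the tall one at (256,221) and the spool at (201,246). The side view agrees.

```bash
cat > h.py <<'E'
import numpy as np,cv2
from bench import robot
def ray(n,u,v,z):
    c=robot.camera_info(n);K=np.array(c["K"]);E=np.array(c["extrinsics"]);R,t=E[:3,:3],E[:3,3]
    o=-R.T@t; d=R.T@np.linalg.solve(K,[u,v,1.]); return o+d*(z-o[2])/d[2]
def px(n,P):
    c=robot.camera_info(n);q=np.array(c["extrinsics"])@[*P,1];q=np.array(c["K"])@q[:3];return q[:2]/q[2]
E
python3 - <<'E'
from h import *
a=cv2.imread("pics/top0.png");b=cv2.imread("pics/side0.png")
c1=cv2.resize(a[165:305,230:440],None,fx=3.8,fy=3.8,interpolation=cv2.INTER_CUBIC)
cv2.imwrite("pics/topz.png",c1)
c2=cv2.resize(b[160:320,235:385],None,fx=3.7,fy=3.7,interpolation=cv2.INTER_CUBIC)
cv2.imwrite("pics/sidez.png",c2)
# bushing: white blob; ring top at z=.026
def blob(n,img,x0,y0,x1,y1,th):
    s=img[y0:y1,x0:x1].astype(int); m=((s.min(2)>th)).astype(np.uint8)
    k,l,st,ce=cv2.connectedComponentsWithStats(m)
    i=1+np.argmax(st[1:,4]);cs,_=cv2.findContours((l==i).astype(np.uint8),cv2.RETR_EXTERNAL,2)
    e=cv2.minEnclosingCircle(max(cs,key=len)); return st[i],ce[i]+[x0,y0],np.array(e[0])+[x0,y0],e[1]
for n,img,box in(("top",a,(235,268,275,305)),("side",b,(335,280,375,320))):
  for th in(110,150):
    r=blob(n,img,*box,th);print(n,th,r,ray(n,*r[2],.026))
D=np.load("pics/top0.npy")
for t in("pan",):
    s=a.astype(int);m=((s.min(2)>150)).astype(np.uint8);k,l,st,ce=cv2.connectedComponentsWithStats(m)
    i=l[226,382];cs,_=cv2.findContours((l==i).astype(np.uint8),0,2);r=cv2.minAreaRect(cs[0]);bp=cv2.boxPoints(r)
    ap=cv2.approxPolyDP(cs[0],5,True)[:,0];print(st[i],r,ap)
    for p in bp: print(ray("top",*p,.053))
    print("c",ray("top",*r[0],.053))
E
```

```text
top 110 (array([  8,   7,  22,  22, 337], dtype=int32), array([253.4272997, 285.6884273]), array([253.42000008, 285.71999931]), 10.92414665222168) [0.43576542 0.31941111 0.026     ]
top 150 (array([  8,   7,  22,  22, 311], dtype=int32), array([253.41157556, 285.53054662]), array([253.5 , 285.75]), 10.854247093200684) [0.43571131 0.31925754 0.026     ]
side 110 (array([  6,   5,  27,  26, 452], dtype=int32), array([354.75442478, 295.95353982]), array([353.95140457, 297.64254951]), 13.758447647094727) [0.43910481 0.32277769 0.026     ]
side 150 (array([  7,   6,  25,  19, 331], dtype=int32), array([354.34138973, 295.03323263]), array([354., 295.]), 12.369417190551758) [0.43914637 0.31708651 0.026     ]
[ 323  174  115  125 8137] ((379.7115478515625, 236.94229125976562), (95.50855255126953, 111.78619384765625), 11.309932708740234) [[344 174]
 [323 282]
 [404 298]
 [391 289]
 [394 270]
 [413 269]
 [437 192]]
[0.44254287 0.19009376 0.053     ]
[0.65041292 0.15149614 0.053     ]
[ 0.6163411  -0.02440071  0.053     ]
[0.41130704 0.01945464 0.053     ]
c [0.52840872 0.08412174 0.053     ]
```

View pics/topz.png

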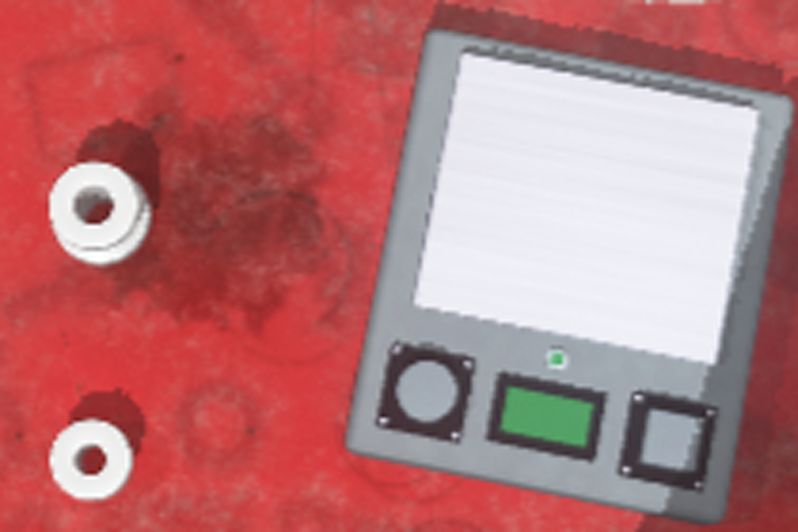

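View pics/sidez.png

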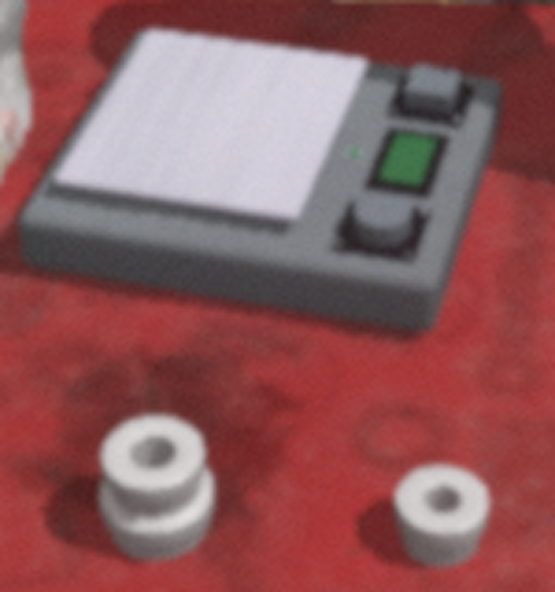

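Run:
```python
from h import *
a=cv2.imread("pics/top0.png");b=cv2.imread("pics/side0.png")
for n,img,s0 in(("top",a,(226,382)),("side",b,(195,290))):
  for th in(185,200):
    m=(img.min(2)>th).astype(np.uint8);m=cv2.morphologyEx(m,cv2.MORPH_OPEN,np.ones((3,3)));k,l,st,ce=cv2.connectedComponentsWithStats(m);i=l[s0]
    if not i: print('x',img[s0]);continue
    cs,_=cv2.findContours((l==i).astype(np.uint8),0,2)
    W=np.array([ray(n,*p,.053)[:2] for p in cs[0][:,0]],np.float32);r=cv2.minAreaRect(W);print(n,st[i],r)
for nm,t,s in(("round",(342.1,267.6),(339.4,217.3)),("square",(406.3,280.3),(352.0,183.0))):
    print(nm,ray("top",*t,.055),ray("side",*s,.055))
for nm,t,z in(("tall",(254.5,219),.046),("spool",(201,246),.016)):print(nm,ray("top",*t,z))
```

```text
top [ 339  180   90   81 5451] ((0.5625837445259094, 0.07590367645025253), (0.14919501543045044, 0.12905657291412354), 79.43722534179688)
top [ 339  180   90   80 5401] ((0.5625594258308411, 0.07603524625301361), (0.1485815793275833, 0.12852737307548523), 79.57633209228516)
side [ 253  169   79   49 2638] ((0.5646612048149109, 0.07257236540317535), (0.14435240626335144, 0.12671080231666565), 79.7712173461914)
side [ 280  174   51   42 1482] ((0.5465260744094849, 0.07582955062389374), (0.13786680996418, 0.08570526540279388), 78.9364242553711)
round [0.47011362 0.15345626 0.055     ] [0.47038754 0.15329104 0.055     ]
square [0.44870675 0.03620857 0.055     ] [0.4500773  0.03885531 0.055     ]
tall [0.56032149 0.31893771 0.046     ]
spool [0.51138917 0.42526661 0.016     ]
```

```bash
cat >> h.py <<'E'
from scipy.spatial.transform import Rotation as Ro
def to(*Ps):
    o=robot.get_obs();R=Ro.from_euler('xyz',o["ee_rot"])
    for P in Ps: print("d_tool cm",np.round(100*R.inv().apply(np.array(P)-o["tool_pos"]),2))
    print(np.round(o["time"],2),np.round(o["tool_pos"],4),np.round(o["ee_rot"],3),o["wrist_force"].round(1),round(o["width"],4))
E
python3 - <<'E'
from h import *
to((.47,.1535,.1),(.47,.1535,.15))
E
```

```text
d_tool cm [-56.18 -49.41   7.78]
d_tool cm [-56.19 -49.41   2.78]
0.1 [ 0.1571 -0.5262  0.1762] [-3.141e+00  3.000e-03 -1.281e+00] [-0.3  0.4 -1. ] 0.0943
```

```bash
python3 -m inch '-1 -0.9 0 0 1; -3.3 -2.9 0 0 1; -5.9 -5.2 0 0 1; -8.5 -7.5 0 0 1; -11.1 -9.8 0 0 1; -13.7 -12.1 0 0 1; -16.3 -14.4 0 0 1; -18.9 -16.7 0.5 0 1; -21.5 -19 0.5 0 1; -24.1 -21.3 1 0 1; -26.7 -23.6 1 0 1; -29.3 -25.9 1 0 1; -31.9 -28.2 1.5 0 1; -34.5 -30.5 1.5 0 1; -37.1 -32.7 2 0 1; -39.7 -35 2 0 1; -42.3 -37.3 2.5 0 1; -44.9 -39.6 2.5 0 1; -47 -41.4 2.8 0 1; -48 -42.3 2.8 0 1'; python3 -c "
from h import *
to((.47,.1535,.075),(.47,.1535,.12))"
```

```text
time: 1.77
tool_pos: [0.4253, 0.0577, 0.1484]
ee_rot: [3.141, 0.004, -1.277]
wrist_force: [0.8, -2.4, -0.2]
width: 0.0004
d_tool cm [-7.85 -7.05  7.36]
d_tool cm [-7.87 -7.05  2.86]
1.77 [0.4253 0.0577 0.1484] [ 3.141  0.004 -1.277] [ 0.8 -2.4 -0.2] 0.0004
```

```bash
python3 -m inch '-2 -1.8 0.5 0 1; -4.5 -4 2 0 1; -7 -6.3 4 0 1; -7.85 -7.05 6 0 1; -7.85 -7.05 7 0 1; -7.85 -7.05 7.3 0 1; -7.85 -7.05 7.3 0 1; -7.85 -7.05 7.3 0 1'
python3 - <<'E'
from h import *
to((.47,.1535,.055),(.47,.1535,.049))
for n in("top","side"):
    p,d=robot.snapshot(n)
    p=p[165:325,250:460] if n=="top" else p[140:300,235:445]
    cv2.imwrite(f"pics/{n}1.png",cv2.resize(p,None,fx=3,fy=3,interpolation=cv2.INTER_CUBIC))
E
```

```text
time: 2.43
tool_pos: [0.4702, 0.1526, 0.0765]
ee_rot: [-3.141, 0.004, -1.279]
wrist_force: [-0.2, -1.1, 0.3]
width: 0.0003
d_tool cm [-0.09 -0.01  2.15]
d_tool cm [-0.09 -0.01  2.75]
2.43 [0.4702 0.1526 0.0765] [-3.141  0.004 -1.279] [-0.2 -1.1  0.3] 0.0003
```

View pics/side1.png

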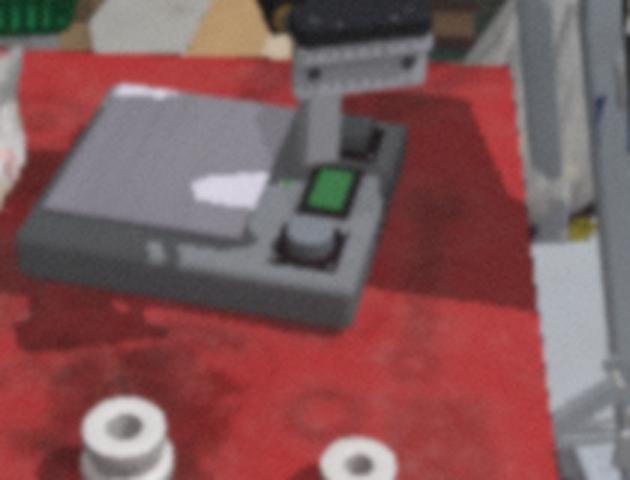

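Run:
```python
from h import *
for n in("top","side"):
    print(n,px(n,robot.get_obs()["tool_pos"]), px(n,(.47,.1535,.055)))
print(robot.get_obs()["joint_positions"])
```

```text
top [343.12179776 266.09049216] [342.07566037 267.66134606]
side [339.4025926  207.31651283] [339.6062217  217.37828523]
[0.19607587 0.00502506 1.65625443 0.00385904 1.47865864 1.4747119 ]
```

View pics/top1.png

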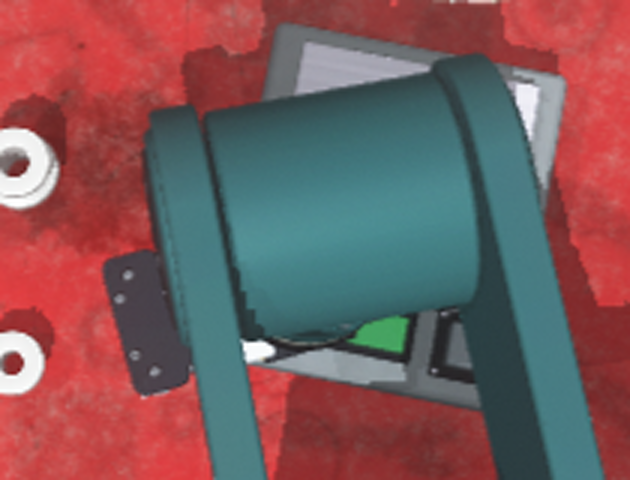

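Run:
```python
from h import *
p,d=robot.snapshot("side")
cv2.imwrite("pics/side2.png",p)
cv2.imwrite("pics/side2z.png",cv2.resize(p[150:240,300:400],None,fx=6,fy=6,interpolation=cv2.INTER_CUBIC))
for v in range(176,226,3): print(v,d[v,334:352:2].round(3))
def wp(u,v):
    c=robot.camera_info("side");E=c["extrinsics"];q=d[v,u]*np.linalg.solve(c["K"],[u,v,1]);return (E[:3,:3].T@(q-E[:3,3])).round(4)
for u,v in((342,180),(342,190),(342,193),(338,215),(338,218)):print(u,v,wp(u,v))
to((.47,.1535,.055))
```

```text
176 [0.813 0.799 0.792 0.79  0.79  0.794 0.796 1.071 1.069]
179 [0.82  0.801 0.795 0.797 0.797 0.797 0.797 0.96  0.961]
182 [0.821 0.805 0.798 0.804 0.801 0.8   0.804 0.955 0.952]
185 [0.825 0.807 0.803 0.802 0.803 0.807 0.807 0.946 0.945]
188 [0.827 0.811 0.807 0.806 0.806 0.808 0.81  0.949 0.95 ]
191 [0.833 0.812 0.81  0.812 0.814 0.813 0.    0.948 0.947]
194 [0.945 0.817 0.813 0.816 0.821 0.823 0.825 0.944 0.943]
197 [0.937 0.94  0.936 0.933 0.931 0.93  0.932 0.93  0.931]
200 [0.929 0.93  0.925 0.922 0.922 0.922 0.924 0.921 0.919]
203 [0.922 0.916 0.916 0.914 0.914 0.915 0.915 0.914 0.913]
206 [0.913 0.911 0.906 0.907 0.906 0.909 0.906 0.909 0.91 ]
209 [0.901 0.902 0.904 0.899 0.902 0.901 0.901 0.9   0.903]
212 [0.899 0.874 0.872 0.875 0.901 0.894 0.896 0.894 0.894]
215 [0.867 0.868 0.866 0.866 0.866 0.865 0.89  0.892 0.893]
218 [0.862 0.862 0.86  0.859 0.862 0.862 0.881 0.881 0.878]
221 [0.856 0.853 0.853 0.854 0.856 0.86  0.875 0.874 0.879]
224 [0.858 0.859 0.857 0.86  0.862 0.866 0.868 0.866 0.872]
342 180 [0.4671 0.164  0.1434]
342 190 [0.4667 0.1634 0.1226]
342 193 [0.4665 0.1643 0.1169]
338 215 [0.4732 0.1474 0.0557]
338 218 [0.4728 0.156  0.0554]
d_tool cm [-0.08  0.06  2.23]
2.58 [0.4708 0.1528 0.0773] [-3.139  0.004 -1.279] [ 0.6 -0.6  0.2] 0.0005
```

View pics/side2z.png

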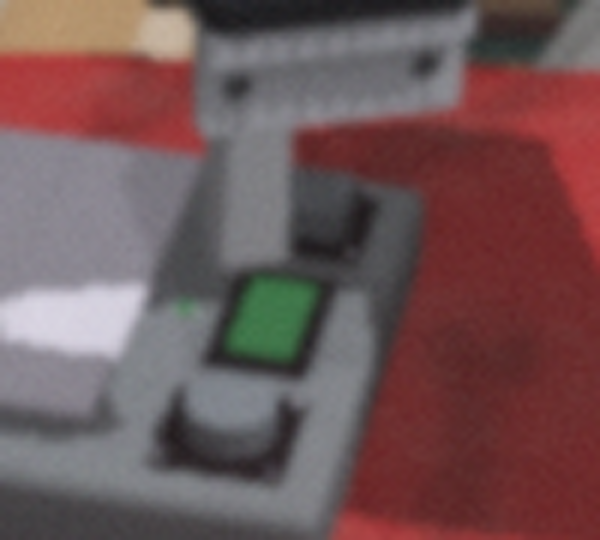

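Depth puts the visible fingertips at z≈0.114, but the reported TCP is at 0.077. The xy positions agree. I'll descend carefully, checking force and picture.

```bash
python3 -m inch '-0.08 0.06 0.6 0 1; -0.08 0.06 1.2 0 1; -0.08 0.06 1.6 0 1;-0.08 0.06 1.7 0 1;-0.08 0.06 1.7 0 1;-0.08 0.06 1.7 0 1'
python3 - <<'E'
from h import *
p,d=robot.snapshot("side")
cv2.imwrite("pics/side3z.png",cv2.resize(p[150:240,300:400],None,fx=6,fy=6,interpolation=cv2.INTER_CUBIC))
def wp(u,v):
    c=robot.camera_info("side");E=c["extrinsics"];q=d[v,u]*np.linalg.solve(c["K"],[u,v,1]);return (E[:3,:3].T@(q-E[:3,3])).round(4)
for v in range(180,222,3):print(v,wp(341,v))
to((.47,.1535,.055))
E
```

```text
time: 3.08
tool_pos: [0.4699, 0.1535, 0.06]
ee_rot: [-3.14, 0.004, -1.279]
wrist_force: [0.3, -1.6, 0.2]
width: 0.0006
180 [0.4668 0.2337 0.1891]
183 [0.4687 0.1642 0.1375]
186 [0.4685 0.1648 0.1317]
189 [0.4684 0.1654 0.1259]
192 [0.4682 0.1665 0.1205]
195 [0.4681 0.1674 0.1148]
198 [0.468  0.1643 0.1063]
201 [0.4678 0.1664 0.1014]
204 [0.4696 0.0978 0.0447]
207 [0.4692 0.106  0.0436]
210 [0.4688 0.1143 0.0426]
213 [0.468  0.1402 0.055 ]
216 [0.4676 0.1483 0.0543]
219 [0.4673 0.1575 0.0545]
d_tool cm [0.   0.01 0.53]
3.13 [0.4701 0.1535 0.0603] [-3.139  0.004 -1.279] [-0.  -1.6 -0.1] 0.0006
```

View pics/side3z.png

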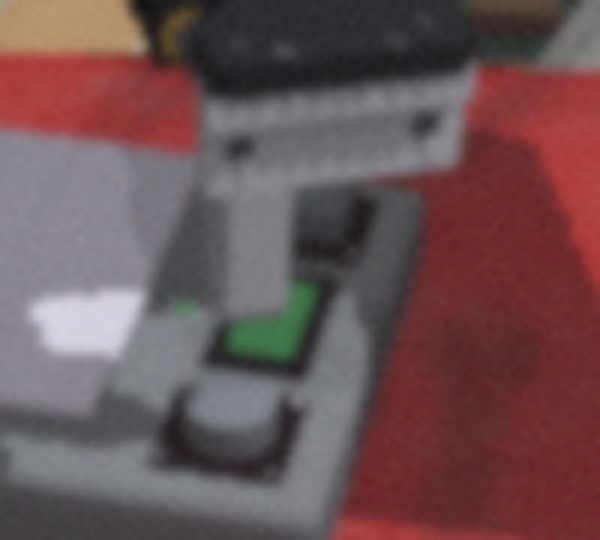

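```bash
python3 -m inch '0 0 0.3 0 1; 0 0 0.5 0 1; 0 0 0.7 0 1;0 0 0.7 0 1;0 0 0.7 0 1'
python3 - <<'E'
from h import *
p,d=robot.snapshot("side")
cv2.imwrite("pics/side4z.png",cv2.resize(p[150:240,300:400],None,fx=6,fy=6,interpolation=cv2.INTER_CUBIC))
to((.47,.1535,.055))
E
```

```text
time: 3.55
tool_pos: [0.4699, 0.1535, 0.053]
ee_rot: [-3.14, 0.004, -1.279]
wrist_force: [0.3, -1.4, 0.7]
width: 0.0005
d_tool cm [ 0.01  0.   -0.18]
3.6 [0.47   0.1536 0.0532] [-3.14   0.004 -1.279] [ 0.5 -0.9 -1. ] 0.0006
```

View pics/side4z.png

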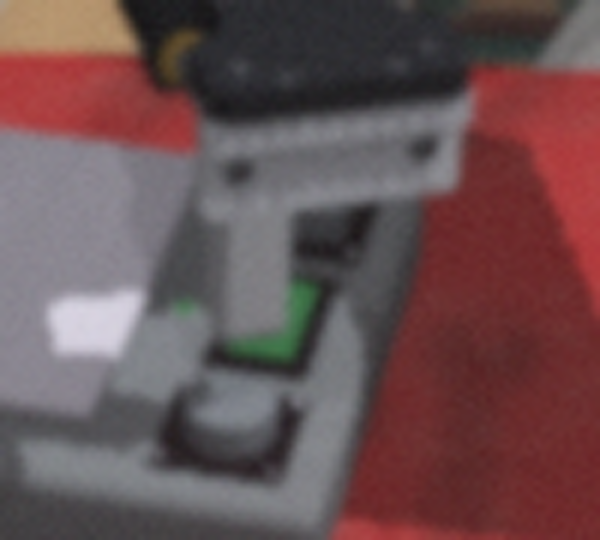

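```bash
python3 -m inch '0 0 0.8 0 1; 0 0 1.6 0 1; 0 0 2.3 0 1;0 0 2.7 0 1;0 0 2.8 0 1;0 0 2.8 0 1'
python3 - <<'E'
from h import *
p,d=robot.snapshot("side")
cv2.imwrite("pics/side5z.png",cv2.resize(p[150:240,300:400],None,fx=6,fy=6,interpolation=cv2.INTER_CUBIC))
def wp(u,v):
    c=robot.camera_info("side");E=c["extrinsics"];q=d[v,u]*np.linalg.solve(c["K"],[u,v,1]);return (E[:3,:3].T@(q-E[:3,3])).round(4)
for v in range(198,224,2):print(v,wp(341,v))
to((.47,.1535,.055))
E
```

```text
time: 4.1
tool_pos: [0.4693, 0.1535, 0.0249]
ee_rot: [3.142, 0.004, -1.279]
wrist_force: [-1.9, -1.6, 2.3]
width: 0.0006
198 [0.4661 0.2347 0.1564]
200 [0.466  0.2339 0.1519]
202 [0.4678 0.165  0.0982]
204 [0.4677 0.1655 0.0942]
206 [0.4676 0.1654 0.0897]
208 [0.4676 0.1643 0.0846]
210 [0.4675 0.1657 0.0811]
212 [0.4674 0.1639 0.0753]
214 [0.4673 0.1644 0.0713]
216 [0.4672 0.164  0.0664]
218 [0.4671 0.1653 0.0629]
220 [0.4672 0.1578 0.0524]
222 [0.467  0.1639 0.0526]
d_tool cm [ 0.01 -0.06 -2.98]
4.15 [0.4694 0.1535 0.0252] [-3.141  0.004 -1.279] [-2.7 -0.9  3.1] 0.0008
```

View pics/side5z.png

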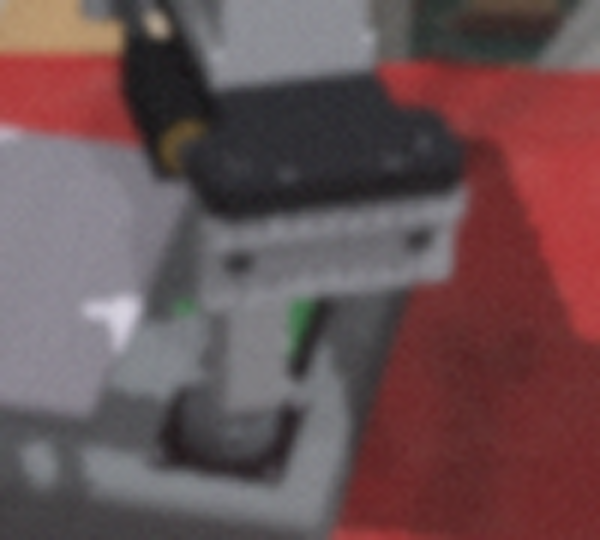

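```bash
python3 -m inch '0 0 0.1 0 1; 0 0 0.2 0 1; 0 0 0.2 0 1; 0 0 0.2 0 1'
python3 - <<'E'
from h import *
p,d=robot.snapshot("side")
cv2.imwrite("pics/side6z.png",cv2.resize(p[150:240,300:400],None,fx=6,fy=6,interpolation=cv2.INTER_CUBIC))
cv2.imwrite("pics/side6.png",p)
def wp(u,v):
    c=robot.camera_info("side");E=c["extrinsics"];q=d[v,u]*np.linalg.solve(c["K"],[u,v,1]);return (E[:3,:3].T@(q-E[:3,3])).round(4)
for u in(334,336,338,340,342,344):print(u,[wp(u,v)[2] for v in range(212,226,1)])
to((.47,.1535,.055))
E
```

```text
time: 4.48
tool_pos: [0.4695, 0.1536, 0.0235]
ee_rot: [-3.141, 0.004, -1.279]
wrist_force: [-1.3, -0.9, 3.0]
width: 0.0003
334 [np.float64(0.061), np.float64(0.06), np.float64(0.0538), np.float64(0.0506), np.float64(0.0524), np.float64(0.0536), np.float64(0.052), np.float64(0.0532), np.float64(0.0525), np.float64(0.0511), np.float64(0.0496), np.float64(0.0497), np.float64(0.0477), np.float64(0.0448)]
336 [np.float64(0.0739), np.float64(0.0703), np.float64(0.0683), np.float64(0.066), np.float64(0.0635), np.float64(0.0618), np.float64(0.0607), np.float64(0.0568), np.float64(0.0528), np.float64(0.0511), np.float64(0.0515), np.float64(0.0496), np.float64(0.048), np.float64(0.0459)]
338 [np.float64(0.0774), np.float64(0.0762), np.float64(0.0723), np.float64(0.0705), np.float64(0.068), np.float64(0.0664), np.float64(0.584), np.float64(0.061), np.float64(0.0493), np.float64(0.0508), np.float64(0.0514), np.float64(0.0511), np.float64(0.0485), np.float64(0.0464)]
340 [np.float64(0.077), np.float64(0.074), np.float64(0.0709), np.float64(0.0683), np.float64(0.0689), np.float64(0.0653), np.float64(0.0643), np.float64(0.0576), np.float64(0.0532), np.float64(0.0515), np.float64(0.0503), np.float64(0.051), np.float64(0.0477), np.float64(0.0466)]
342 [np.float64(0.0771), np.float64(0.0754), np.float64(0.0718), np.float64(0.0672), np.float64(0.067), np.float64(0.0636), np.float64(0.0607), np.float64(0.0546), np.float64(0.0512), np.float64(0.0508), np.float64(0.0507), np.float64(0.0494), np.float64(0.0473), np.float64(0.0424)]
344 [np.float64(0.0768), np.float64(0.0733), np.float64(0.0717), np.float64(0.0668), np.float64(0.0659), np.float64(0.0641), np.float64(0.06), np.float64(0.0515), np.float64(0.0521), np.float64(0.0512), np.float64(0.0496), np.float64(0.0467), np.float64(0.0435), np.float64(0.0436)]
d_tool cm [ 0.01 -0.05 -3.15]
4.53 [0.4695 0.1536 0.0235] [-3.141  0.004 -1.279] [-1.4 -1.8  3.3] 0.0004
```

View pics/side6.png

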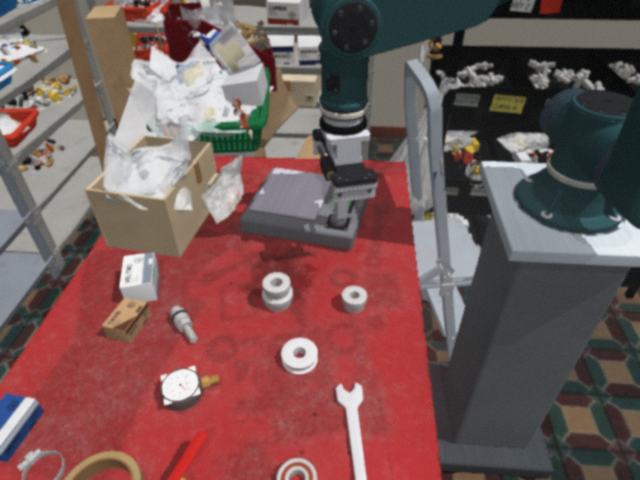

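View pics/side6z.png

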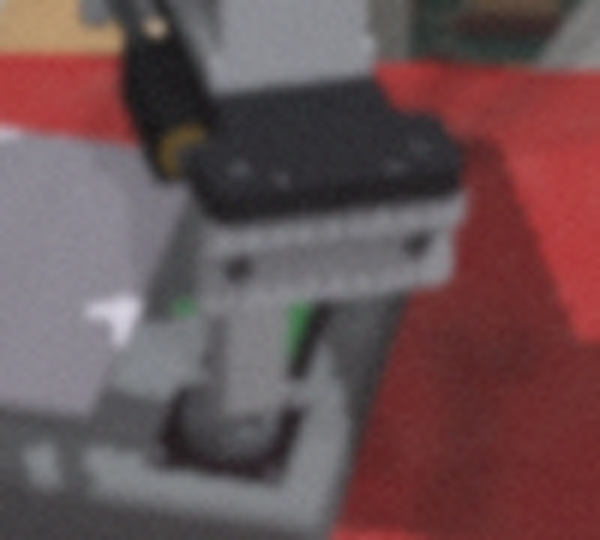

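```bash
python3 -m inch '0 0 0.1 0 1; 0 0 0.2 0 1; 0 0 0.3 0 1; 0 0 0.3 0 1'
python3 - <<'E'
from h import *
to((.47,.1535,.055))
E
```

```text
time: 4.87
tool_pos: [0.4696, 0.1536, 0.021]
ee_rot: [-3.141, 0.004, -1.279]
wrist_force: [-3.1, -1.3, 5.9]
width: 0.0003
d_tool cm [ 0.01 -0.04 -3.4 ]
4.87 [0.4696 0.1536 0.021 ] [-3.141  0.004 -1.279] [-3.1 -1.3  5.9] 0.0003
```

```bash
python3 -m inch '0 0 0.1 0 1; 0 0 0.2 0 1; 0 0 0.2 0 1'
python3 - <<'E'
from h import *
to((.47,.1535,.055))
p,d=robot.snapshot("side")
cv2.imwrite("pics/side7z.png",cv2.resize(p[150:240,300:400],None,fx=6,fy=6,interpolation=cv2.INTER_CUBIC))
E
```

```text
time: 5.12
tool_pos: [0.4696, 0.1536, 0.0209]
ee_rot: [-3.141, 0.004, -1.279]
wrist_force: [-6.0, -2.7, 13.0]
width: 0.0008
d_tool cm [ 0.01 -0.03 -3.41]
5.12 [0.4696 0.1536 0.0209] [-3.141  0.004 -1.279] [-6.  -2.7 13. ] 0.0008
```

View pics/side7z.png

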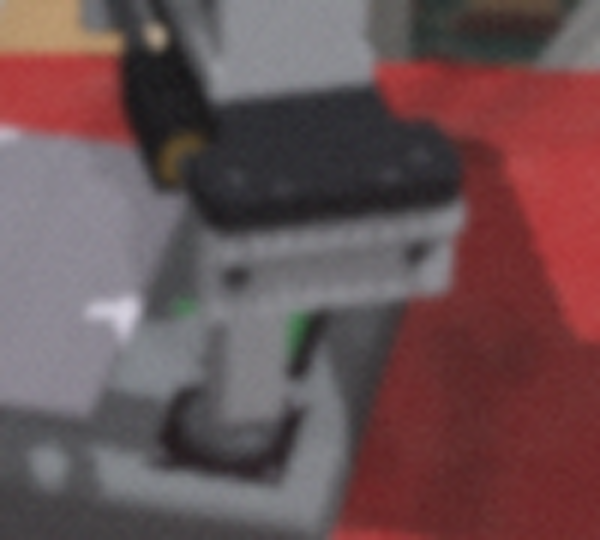

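The force jumped to 13 N with no further travel, so the key has bottomed out. That puts the true tip at reported z + 28 mm. Releasing the key now.

```bash
python3 -m inch '0 0 -0.5 0 1; 0 0 -1.5 0 1; 0 0 -3 0 1; 0 0 -5 0 1; 0 0 -7 0 1;0 0 -7.2 0 1'
python3 - <<'E'
from h import *
to((.437,.318,.09),(.437,.318,.05))
p,d=robot.snapshot("side")
cv2.imwrite("pics/side8z.png",cv2.resize(p[130:240,290:400],None,fx=5,fy=5,interpolation=cv2.INTER_CUBIC))
def wp(u,v):
    c=robot.camera_info("side");E=c["extrinsics"];q=d[v,u]*np.linalg.solve(c["K"],[u,v,1]);return (E[:3,:3].T@(q-E[:3,3])).round(4)
print(np.median([wp(u,v)[2] for u in range(336,343) for v in(215,216,217,218)]))
E
```

```text
time: 5.67
tool_pos: [0.4727, 0.1539, 0.0969]
ee_rot: [-3.132, 0.003, -1.279]
wrist_force: [1.4, -1.0, 0.4]
width: 0.0004
d_tool cm [-16.74  -1.3    0.75]
d_tool cm [-16.72  -1.27   4.75]
5.67 [0.4727 0.1539 0.0969] [-3.132e+00  3.000e-03 -1.279e+00] [ 1.4 -1.   0.4] 0.0004
0.0552
```

View pics/side8z.png

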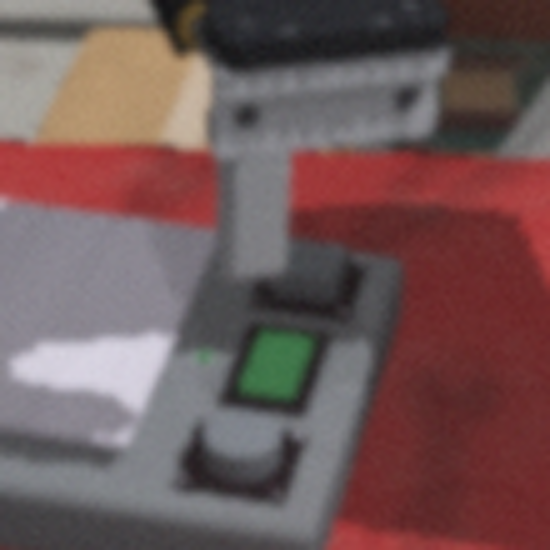

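The round key is back up (cap top at z = 55 mm). Next I move above the short bushing and open the gripper.

```bash
python3 -m inch '-1 -0.1 0 0 1; -3 -0.2 0 0 0.5; -6 -0.4 0 0 0; -9 -0.6 0 0 0; -12 -0.9 0.5 0 0; -14.5 -1.1 1 0 0; -16.2 -1.3 2 0 0; -16.74 -1.3 2.7 0 0; -16.74 -1.3 2.7 0 0; -16.74 -1.3 2.7 0 0'
python3 - <<'E'
from h import *
to((.437,.318,.02),(.437,.318,-.02))
p,d=robot.snapshot("side")
cv2.imwrite("pics/side9z.png",cv2.resize(p[190:330,270:430],None,fx=4,fy=4,interpolation=cv2.INTER_CUBIC))
np.save("pics/s9.npy",d);cv2.imwrite("pics/side9.png",p)
E
```

```text
time: 6.55
tool_pos: [0.4352, 0.3172, 0.0672]
ee_rot: [-3.138, 0.002, -1.278]
wrist_force: [0.6, -0.7, -0.1]
width: 0.057
d_tool cm [-0.02 -0.18  4.72]
d_tool cm [-0.01 -0.17  8.72]
6.55 [0.4352 0.3172 0.0672] [-3.138e+00  2.000e-03 -1.278e+00] [ 0.6 -0.7 -0.1] 0.057
```

View pics/side9z.png

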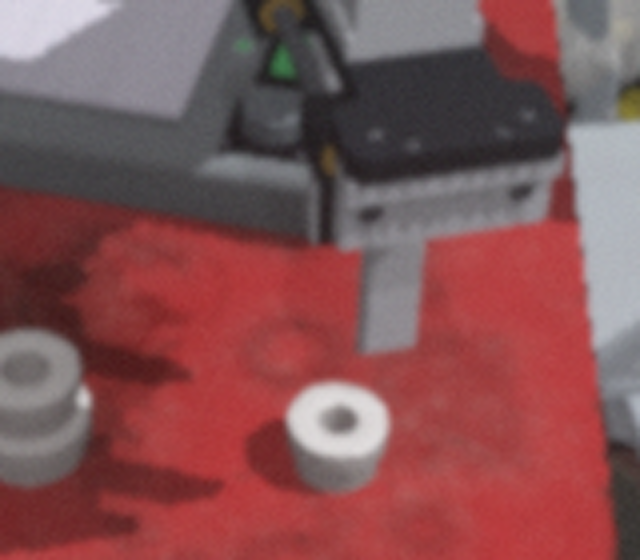

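Run:
```python
from h import *
d=np.load("pics/s9.npy")
def wp(u,v):
    c=robot.camera_info("side");E=c["extrinsics"];q=d[v,u]*np.linalg.solve(c["K"],[u,v,1]);return (E[:3,:3].T@(q-E[:3,3])).round(4)
for v in (256,262,268,273,275,276,277,278):print(v,[wp(u,v) for u in(362,367,372)])
for u in range(356,380):print(u,wp(u,265),end=' ')
to()
```

```text
256 [array([0.432 , 0.3582, 0.1486]), array([0.4252, 0.3573, 0.1482]), array([0.4181, 0.3534, 0.1451])]
262 [array([0.4314, 0.3577, 0.137 ]), array([0.4245, 0.3556, 0.1355]), array([0.4174, 0.3532, 0.1337])]
268 [array([0.4308, 0.3569, 0.1247]), array([0.4237, 0.3542, 0.1226]), array([0.4167, 0.3531, 0.122 ])]
273 [array([0.4304, 0.3571, 0.1152]), array([0.4232, 0.3549, 0.1135]), array([0.4161, 0.3533, 0.1124])]
275 [array([0.4302, 0.3572, 0.1113]), array([0.4231, 0.3564, 0.111 ]), array([0.4158, 0.3521, 0.1072])]
276 [array([0.4301, 0.3568, 0.1089]), array([0.4229, 0.3552, 0.1078]), array([0.4157, 0.3533, 0.1065])]
277 [array([0.43  , 0.3579, 0.1081]), array([0.4228, 0.3542, 0.1048]), array([ 0.4081,  0.2465, -0.0018])]
278 [array([0.4299, 0.3565, 0.1047]), array([0.417 , 0.2524, 0.001 ]), array([ 4.083e-01,  2.506e-01, -2.000e-04])]
356 [0.4366 0.2214 0.0014] 357 [0.4349 0.2212 0.0013] 358 [0.4331 0.2215 0.0017] 359 [0.435  0.3477 0.1216] 360 [0.4337 0.3504 0.1242] 361 [0.4324 0.3547 0.1283] 362 [0.4312 0.3576 0.1312] 363 [0.4297 0.3569 0.1306] 364 [0.4283 0.3567 0.1305] 365 [0.4269 0.3559 0.1299] 366 [0.4255 0.356  0.1301] 367 [0.4241 0.3542 0.1284] 368 [0.4227 0.3549 0.1292] 369 [0.4213 0.3551 0.1294] 370 [0.4198 0.3532 0.1278] 371 [0.4185 0.3541 0.1287] 372 [0.4172 0.3548 0.1294] 373 [0.4157 0.353  0.1278] 374 [0.4141 0.3507 0.1257] 375 [ 0.4026  0.2169 -0.0007] 376 [ 4.008e-01  2.172e-01 -3.000e-04] 377 [ 3.990e-01  2.172e-01 -2.000e-04] 378 [0.3973 0.2177 0.0005] 379 [ 0.3954  0.2166 -0.0005] 6.6 [0.4359 0.3171 0.0682] [-3.136e+00  2.000e-03 -1.279e+00] [-0.6 -0.8 -0.4] 0.0607
```

```bash
python3 -m inch '0 -0.1 1.5 0 0; 0 -0.15 3.5 0 0; 0 -0.15 5.5 0 0; 0 -0.15 7.2 0 0; 0 -0.15 8 0 0; 0 -0.15 8.2 0 0; 0 -0.15 8.2 0 0'
python3 - <<'E'
from h import *
to((.437,.318,-.023))
p,d=robot.snapshot("side")
cv2.imwrite("pics/side10z.png",cv2.resize(p[220:340,290:430],None,fx=5,fy=5,interpolation=cv2.INTER_CUBIC))
p,d=robot.snapshot("top")
cv2.imwrite("pics/top10z.png",cv2.resize(p[225:345,190:330],None,fx=5,fy=5,interpolation=cv2.INTER_CUBIC))
E
```

```text
time: 7.18
tool_pos: [0.4381, 0.3171, -0.0137]
ee_rot: [-3.136, 0.002, -1.28]
wrist_force: [0.4, -1.0, -0.4]
width: 0.094
d_tool cm [-0.11  0.09  0.93]
7.18 [ 0.4381  0.3171 -0.0137] [-3.136e+00  2.000e-03 -1.280e+00] [ 0.4 -1.  -0.4] 0.094
```

View pics/side10z.png

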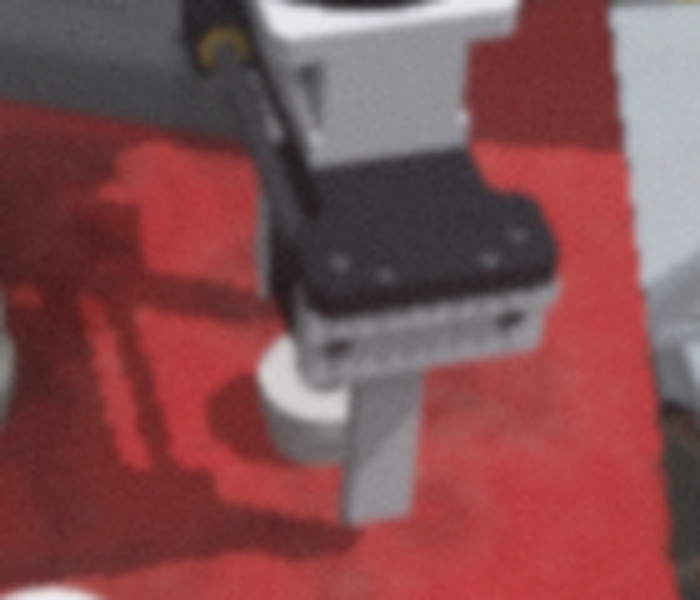

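View pics/top10z.png

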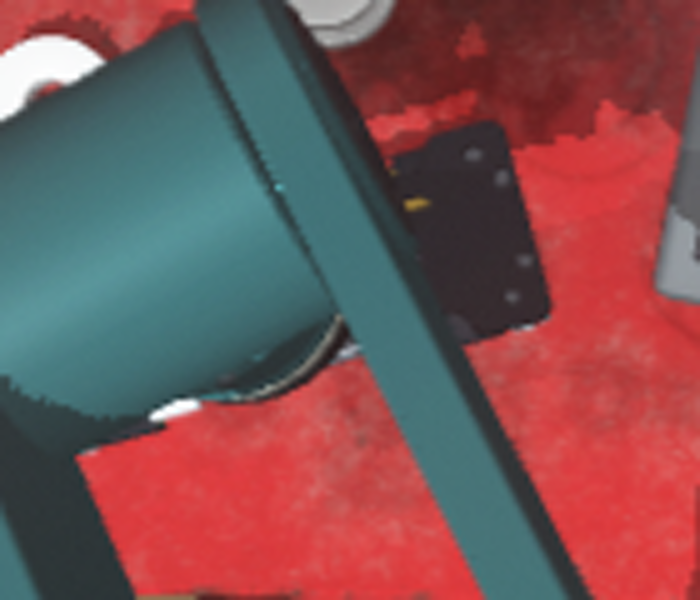

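```bash
python3 -m inch '0 0.05 0.3 0 0; -0.1 0.1 0.5 0 0; -0.1 0.1 0.7 0 0; -0.1 0.1 0.7 0 0'
python3 - <<'E'
from h import *
to((.437,.318,-.023))
p,d=robot.snapshot("side")
cv2.imwrite("pics/side11z.png",cv2.resize(p[220:340,290:430],None,fx=5,fy=5,interpolation=cv2.INTER_CUBIC))
def wp(u,v):
    c=robot.camera_info("side");E=c["extrinsics"];q=d[v,u]*np.linalg.solve(c["K"],[u,v,1]);return (E[:3,:3].T@(q-E[:3,3])).round(4)
for v in range(310,334,2):print(v,wp(362,v),wp(368,v))
E
```

```text
time: 7.62
tool_pos: [0.4375, 0.3188, -0.0195]
ee_rot: [-3.134, 0.003, -1.279]
wrist_force: [-0.2, -0.9, 0.0]
width: 0.0941
d_tool cm [0.06 0.08 0.35]
7.62 [ 0.4375  0.3188 -0.0195] [-3.134e+00  3.000e-03 -1.279e+00] [-0.2 -0.9  0. ] 0.0941
310 [0.4275 0.3773 0.0599] [0.4187 0.3746 0.0576]
312 [0.4273 0.3765 0.0546] [0.4185 0.3748 0.0534]
314 [0.4271 0.377  0.0508] [0.4181 0.3737 0.0476]
316 [0.4269 0.3773 0.0467] [0.4178 0.3723 0.0415]
318 [0.4267 0.3766 0.0414] [0.4176 0.3739 0.039 ]
320 [0.4264 0.3765 0.0367] [0.4173 0.3728 0.0331]
322 [0.4261 0.374  0.0291] [0.4171 0.3742 0.0301]
324 [0.426  0.376  0.0269] [0.4168 0.3726 0.0235]
326 [0.4257 0.3758 0.022 ] [0.4165 0.3723 0.0185]
328 [ 0.4247  0.36   -0.0021] [0.4155 0.362  0.0011]
330 [ 0.4246  0.3641 -0.0019] [ 4.154e-01  3.648e-01 -3.000e-04]
332 [4.247e-01 3.699e-01 4.000e-04] [0.4155 0.3696 0.0008]
```

View pics/side11z.png

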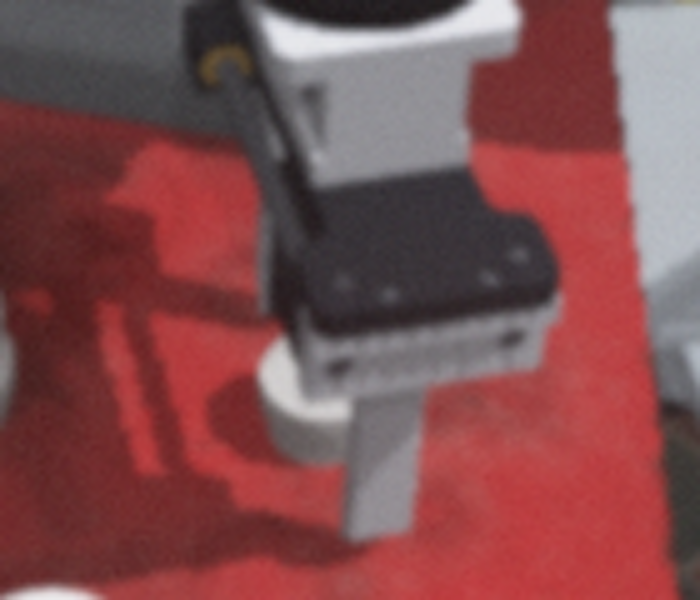

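```bash
python3 -m inch '0 0.08 0.2 0 0; 0.05 0.08 0.4 0 0; 0.05 0.08 0.5 0 0; 0.05 0.08 0.5 0 0'; python3 -c "
from h import *
to((.437,.318,-.023))"
```

```text
time: 8.0
tool_pos: [0.4367, 0.3179, -0.025]
ee_rot: [-3.135, 0.002, -1.279]
wrist_force: [-0.4, -0.4, -0.2]
width: 0.0943
d_tool cm [-0.   -0.04 -0.2 ]
8.0 [ 0.4367  0.3179 -0.025 ] [-3.135e+00  2.000e-03 -1.279e+00] [-0.4 -0.4 -0.2] 0.0943
```

```bash
python3 -m inch '0 0 0 0 1; 0 0 0 0 1; 0 0 0 0 1; 0 0 0 0 1; 0 0 0 0 1; 0 0 0 0 1; 0 0 0 0 1; 0 0 0 0 1; 0 0 0 0 1; 0 0 0 0 1'
python3 - <<'E'
from h import *
to()
p,d=robot.snapshot("side")
cv2.imwrite("pics/side12z.png",cv2.resize(p[220:340,290:430],None,fx=5,fy=5,interpolation=cv2.INTER_CUBIC))
E
```

```text
time: 8.83
tool_pos: [0.4367, 0.3177, -0.0249]
ee_rot: [-3.135, 0.002, -1.279]
wrist_force: [-0.2, -1.2, 0.2]
width: 0.0381
8.83 [ 0.4367  0.3177 -0.0249] [-3.135e+00  2.000e-03 -1.279e+00] [-0.2 -1.2  0.2] 0.0381
```

View pics/side12z.png

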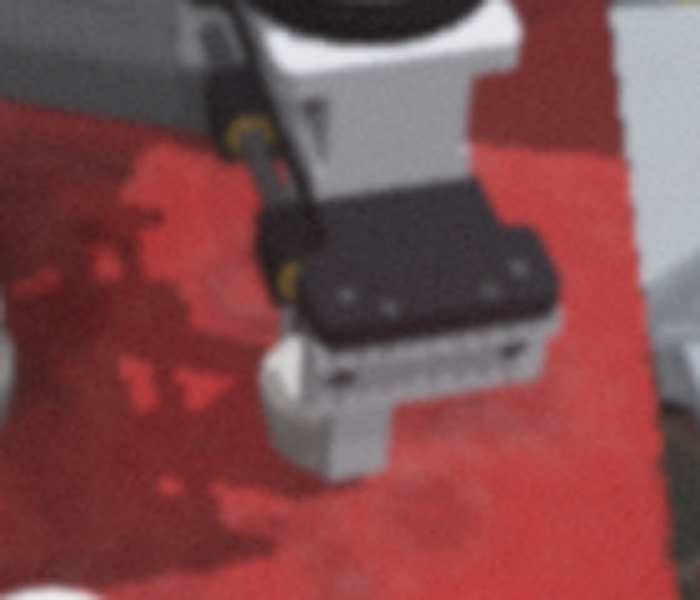

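```bash
python3 -m inch '0 0 -0.5 0 1; 0 0 -1.5 0 1; 0 0 -3 0 1; 0 0 -5 0 1; 0 0 -7 0 1; 0 0 -8.5 0 1; 0 0 -9.5 0 1; 0 0 -9.5 0 1; 0 0 -9.5 0 1'
python3 - <<'E'
from h import *
to((.563,.075,.07),(.563,.075,.04))
p,d=robot.snapshot("side")
cv2.imwrite("pics/side13z.png",cv2.resize(p[190:310,290:430],None,fx=5,fy=5,interpolation=cv2.INTER_CUBIC))
E
```

```text
time: 9.63
tool_pos: [0.4364, 0.3175, 0.0706]
ee_rot: [-3.133, 0.003, -1.279]
wrist_force: [0.1, -0.5, -1.2]
width: 0.0383
d_tool cm [26.87 -5.16  0.04]
d_tool cm [26.88 -5.14  3.04]
9.63 [0.4364 0.3175 0.0706] [-3.133e+00  3.000e-03 -1.279e+00] [ 0.1 -0.5 -1.2] 0.0383
```

View pics/side13z.png

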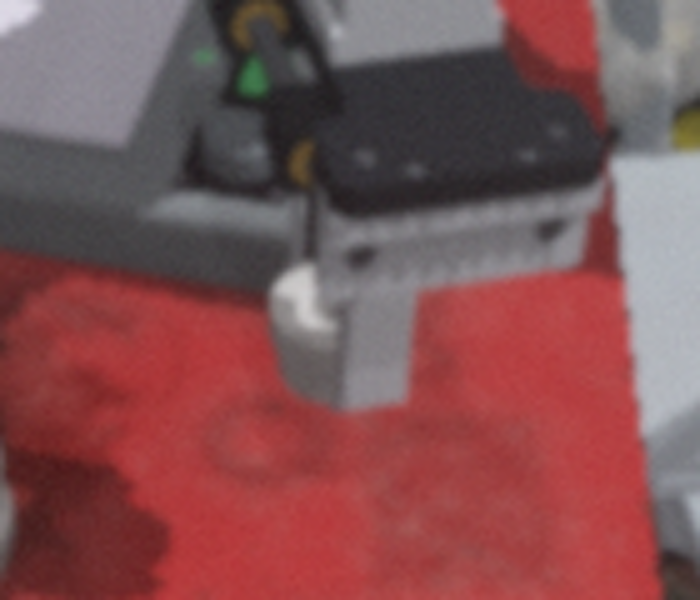

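Bushing held upright and lifted. I'll carry it to above the pan.

```bash
python3 -m inch '0.5 -0.1 0 0 1; 1.5 -0.3 0 0 1; 3 -0.6 0 0 1; 5 -1 0 0 1; 7.2 -1.4 0 0 1; 9.5 -1.8 0 0 1; 11.8 -2.3 0 0 1; 14.1 -2.7 0 0 1; 16.4 -3.1 0 0 1; 18.7 -3.6 0 0 1; 21 -4 0 0 1; 23 -4.4 0 0 1; 24.7 -4.7 0 0 1; 26 -5 0 0 1; 26.7 -5.1 0 0 1; 26.9 -5.15 0 0 1; 26.9 -5.15 0 0 1; 26.9 -5.15 0 0 1'
python3 - <<'E'
from h import *
to((.563,.075,.04),(.563,.075,.0285))
p,d=robot.snapshot("side")
cv2.imwrite("pics/side14z.png",cv2.resize(p[110:270,210:410],None,fx=4,fy=3.7,interpolation=cv2.INTER_CUBIC))
E
```

```text
time: 11.18
tool_pos: [0.5619, 0.0748, 0.0691]
ee_rot: [-3.136, 0.003, -1.279]
wrist_force: [0.2, -0.3, -0.4]
width: 0.038
d_tool cm [ 0.02 -0.1   2.91]
d_tool cm [ 0.02 -0.09  4.06]
11.18 [0.5619 0.0748 0.0691] [-3.136e+00  3.000e-03 -1.279e+00] [ 0.2 -0.3 -0.4] 0.038
```

View pics/side14z.png

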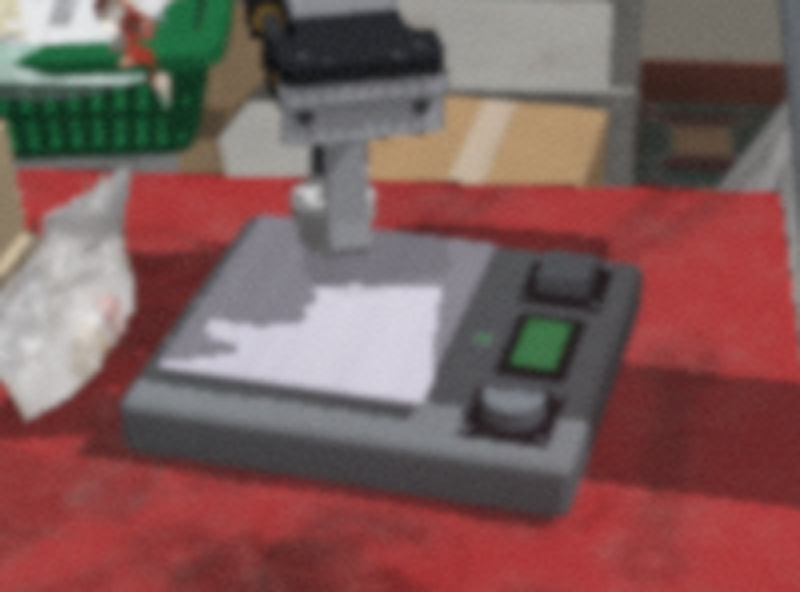

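Still held and upright over the pan. Lowering to about 2 mm above it.

```bash
python3 -m inch '0 -0.05 0.5 0 1; 0 -0.1 1.3 0 1; 0 -0.1 2.2 0 1; 0 -0.1 3 0 1; 0 -0.1 3.5 0 1; 0 -0.1 3.8 0 1; 0 -0.1 3.8 0 1; 0 -0.1 3.8 0 1'
python3 - <<'E'
from h import *
to((.563,.075,.0285))
p,d=robot.snapshot("side")
cv2.imwrite("pics/side15z.png",cv2.resize(p[130:230,240:360],None,fx=6,fy=6,interpolation=cv2.INTER_CUBIC))
E
```

```text
time: 11.9
tool_pos: [0.5629, 0.0755, 0.0309]
ee_rot: [-3.136, 0.003, -1.278]
wrist_force: [-0.2, -0.3, -0.2]
width: 0.038
d_tool cm [0.05 0.01 0.24]
11.9 [0.5629 0.0755 0.0309] [-3.136e+00  3.000e-03 -1.278e+00] [-0.2 -0.3 -0.2] 0.038
```

View pics/side15z.png

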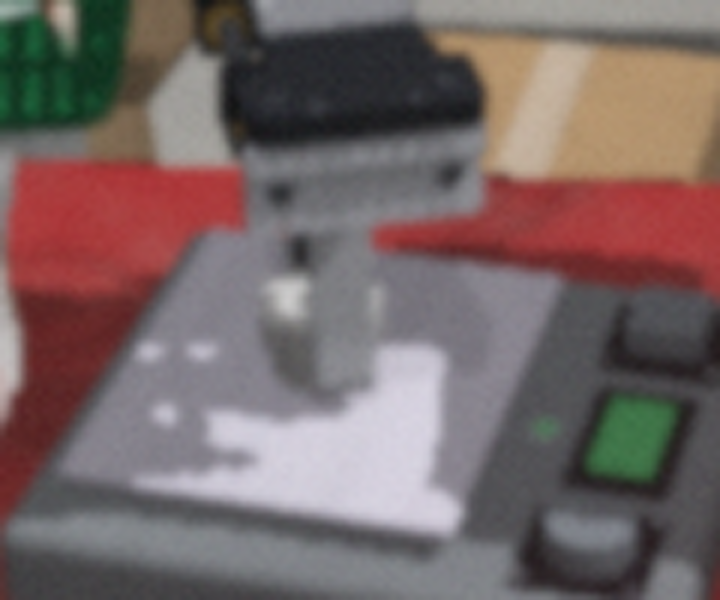

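```bash
python3 -m inch '0 0 0.1 0 1; 0 0 0.15 0 1; 0 0 0.2 0 1; 0 0 0.2 0 1'; python3 -m inch '0 0 0.05 0 1; 0 0 0.1 0 1; 0 0 0.1 0 1'
```

```text
time: 12.28
tool_pos: [0.5634, 0.0754, 0.0296]
ee_rot: [-3.135, 0.002, -1.279]
wrist_force: [0.3, -0.6, -1.3]
width: 0.0378
time: 12.53
tool_pos: [0.5633, 0.0754, 0.0285]
ee_rot: [-3.135, 0.002, -1.279]
wrist_force: [-1.3, -1.5, -1.3]
width: 0.0379
```

```bash
python3 -m inch '0 0 0.05 0 1; 0 0 0.1 0 1; 0 0 0.1 0 1; 0 0 0.1 0 1'
```

```text
time: 12.87
tool_pos: [0.5635, 0.0755, 0.0281]
ee_rot: [-3.135, 0.002, -1.279]
wrist_force: [-0.8, -0.9, 2.6]
width: 0.0381
```

Contact felt (+2.6 N) at the predicted height of 0.028. Releasing.

```bash
python3 -m inch '0 0 0 0 0.8; 0 0 0 0 0.6; 0 0 0 0 0.4; 0 0 0 0 0.3; 0 0 0 0 0.3; 0 0 0 0 0.3; 0 0 0 0 0.3'
python3 - <<'E'
from h import *
to()
p,d=robot.snapshot("side")
cv2.imwrite("pics/side16z.png",cv2.resize(p[130:230,240:360],None,fx=6,fy=6,interpolation=cv2.INTER_CUBIC))
E
```

```text
time: 13.45
tool_pos: [0.5635, 0.0754, 0.0279]
ee_rot: [-3.135, 0.002, -1.279]
wrist_force: [-0.1, -0.8, 0.1]
width: 0.0651
13.45 [0.5635 0.0754 0.0279] [-3.135e+00  2.000e-03 -1.279e+00] [-0.1 -0.8  0.1] 0.0651
```

View pics/side16z.png

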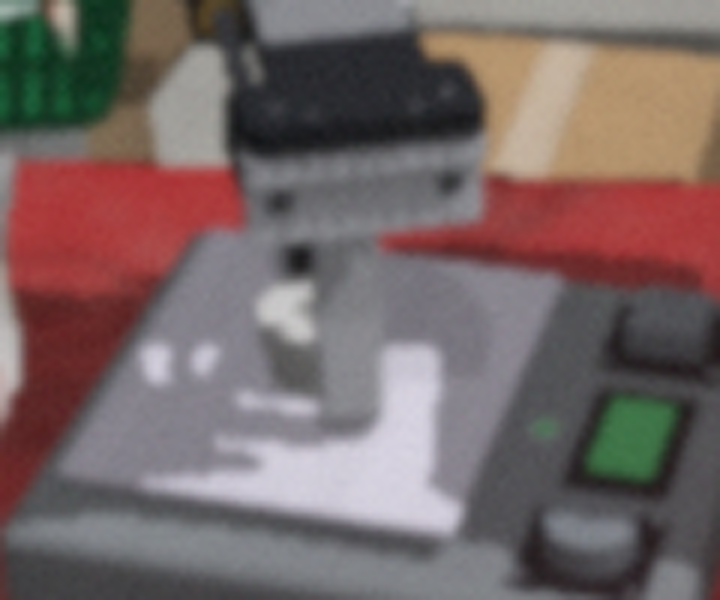

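```bash
python3 -m inch '0 0 -0.5 0 0.3; 0 0 -1.5 0 0.3; 0 0 -3 0 0.3; 0 0 -5 0 0.3; 0 0 -7 0 0.3; 0 0 -8 0 0.3; 0 0 -8.2 0 0.3'
python3 - <<'E'
from h import *
to((.4494,.037,.1),(.4494,.037,.05))
p,d=robot.snapshot("side")
cv2.imwrite("pics/side17z.png",cv2.resize(p[130:230,240:360],None,fx=6,fy=6,interpolation=cv2.INTER_CUBIC))
E
```

```text
time: 14.08
tool_pos: [0.565, 0.0752, 0.1139]
ee_rot: [-3.128, 0.0, -1.279]
wrist_force: [-0.1, -1.5, 0.4]
width: 0.0654
d_tool cm [ 0.32 12.19  1.22]
d_tool cm [ 0.33 12.26  6.22]
14.08 [0.565  0.0752 0.1139] [-3.128  0.    -1.279] [-0.1 -1.5  0.4] 0.0654
```

View pics/side17z.png

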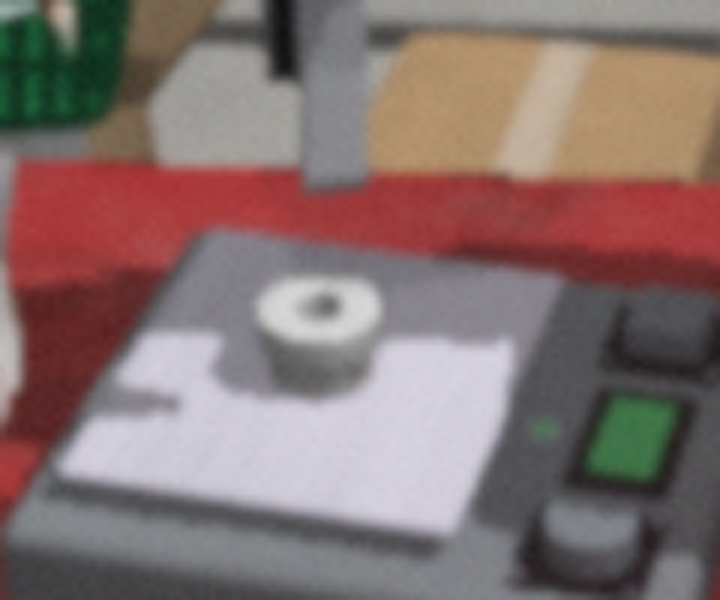

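The bushing stands upright near the middle of the pan. Next is the square key.

```bash
python3 -m inch '0 1 0 0 0.6; 0.1 3 0 0 1; 0.2 5.5 0.3 0 1; 0.3 8 0.6 0 1; 0.3 10.3 1 0 1; 0.3 11.8 1.5 0 1; 0.3 12.2 2.2 0 1; 0.3 12.2 3 0 1; 0.3 12.2 4 0 1; 0.3 12.2 4.5 0 1; 0.3 12.2 4.5 0 1; 0.3 12.2 4.5 0 1'
python3 - <<'E'
from h import *
to((.4494,.037,.03),(.4494,.037,.02))
p,d=robot.snapshot("side")
cv2.imwrite("pics/side18z.png",cv2.resize(p[120:230,280:400],None,fx=5,fy=5,interpolation=cv2.INTER_CUBIC))
E
```

```text
time: 15.13
tool_pos: [0.4489, 0.0375, 0.0652]
ee_rot: [-3.132, 0.002, -1.278]
wrist_force: [0.6, -1.0, 0.1]
width: 0.0004
d_tool cm [ 0.07 -0.    3.52]
d_tool cm [0.07 0.01 4.52]
15.13 [0.4489 0.0375 0.0652] [-3.132e+00  2.000e-03 -1.278e+00] [ 0.6 -1.   0.1] 0.0004
```

View pics/side18z.png

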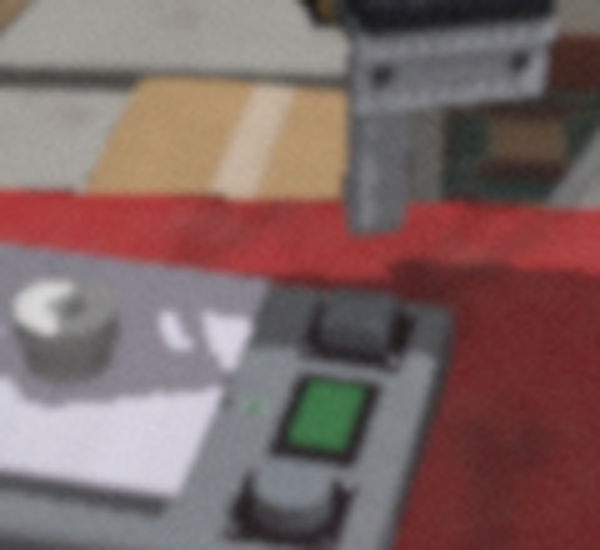

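```bash
python3 -m inch '0 -0.1 0.8 0 1; 0.05 -0.1 1.8 0 1; 0.05 -0.1 2.8 0 1; 0.05 -0.1 3.5 0 1; 0.05 -0.1 3.5 0 1; 0.05 -0.1 3.5 0 1'; python3 -c "
from h import *
to((.4504,.037,.02))"
```

```text
time: 15.68
tool_pos: [0.45, 0.0375, 0.0299]
ee_rot: [-3.133, 0.002, -1.278]
wrist_force: [-0.3, -1.0, 0.3]
width: 0.0007
d_tool cm [ 0.06 -0.02  0.99]
15.68 [0.45   0.0375 0.0299] [-3.133e+00  2.000e-03 -1.278e+00] [-0.3 -1.   0.3] 0.0007
```

```bash
python3 -m inch '0 0 0.3 0 1; 0 0 0.5 0 1; 0 0 0.7 0 1; 0 0 0.8 0 1; 0 0 0.9 0 1;0 0 0.9 0 1'
python3 - <<'E'
from h import *
to()
p,d=robot.snapshot("side")
cv2.imwrite("pics/side19z.png",cv2.resize(p[120:230,280:400],None,fx=5,fy=5,interpolation=cv2.INTER_CUBIC))
E
```

```text
time: 16.18
tool_pos: [0.4507, 0.0374, 0.0215]
ee_rot: [-3.131, 0.001, -1.278]
wrist_force: [0.3, -1.3, 5.6]
width: 0.0005
16.18 [0.4507 0.0374 0.0215] [-3.131e+00  1.000e-03 -1.278e+00] [ 0.3 -1.3  5.6] 0.0005
```

View pics/side19z.png

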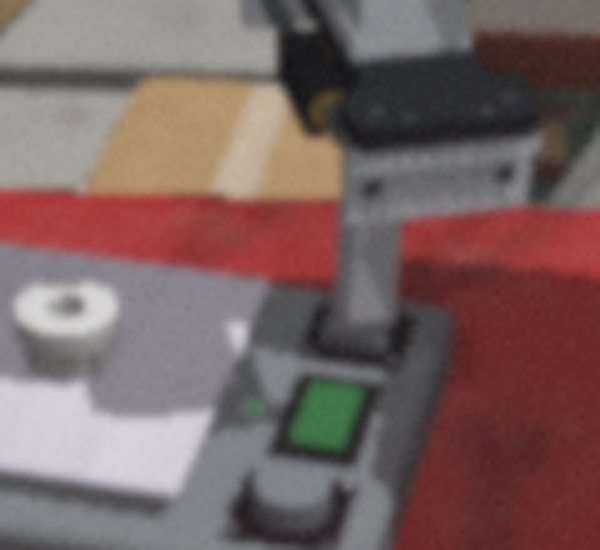

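```bash
python3 -m inch '0 0 0.1 0 1; 0 0 0.2 0 1; 0 0 0.3 0 1;0 0 0.3 0 1'
```

```text
time: 16.57
tool_pos: [0.4508, 0.0375, 0.0208]
ee_rot: [-3.131, 0.001, -1.278]
wrist_force: [-5.3, -1.7, 15.1]
width: 0.0009
```

The square key bottomed as well: 15 N, with z stopped at 0.0208, matching the round key. Releasing.

```bash
python3 -m inch '0 0 -0.5 0 1; 0 0 -1.5 0 1; 0 0 -3 0 1; 0 0 -5 0 1; 0 0 -7.5 0 1; 0 0 -10 0 1; 0 0 -11 0 1; 0 0 -11 0 1; 0 0 -11 0 1; 0 0 -11 0 1'
python3 - <<'E'
from h import *
to()
p,d=robot.snapshot("side")
cv2.imwrite("pics/side20.png",p)
cv2.imwrite("pics/side20z.png",cv2.resize(p[120:230,240:380],None,fx=5,fy=5,interpolation=cv2.INTER_CUBIC))
def wp(u,v):
    c=robot.camera_info("side");E=c["extrinsics"];q=d[v,u]*np.linalg.solve(c["K"],[u,v,1]);return (E[:3,:3].T@(q-E[:3,3])).round(4)
for s in((352,183),(339.4,217.3)):
    print(np.median([wp(int(s[0])+i,int(s[1])+j)[2] for i in(-3,0,3) for j in(-1,0,1,2)]))
m=(p.min(2)>120).astype(np.uint8)
s=p[170:200,280:310];print(ray("side",292.9,180.7,.079))
E
```

```text
time: 17.4
tool_pos: [0.4485, 0.0371, 0.1288]
ee_rot: [-3.135, 0.002, -1.278]
wrist_force: [-0.4, -0.3, -0.5]
width: 0.0007
17.4 [0.4485 0.0371 0.1288] [-3.135e+00  2.000e-03 -1.278e+00] [-0.4 -0.3 -0.5] 0.0007
0.05545
0.055249999999999994
[0.56471521 0.07433268 0.079     ]
```

View pics/side20z.png

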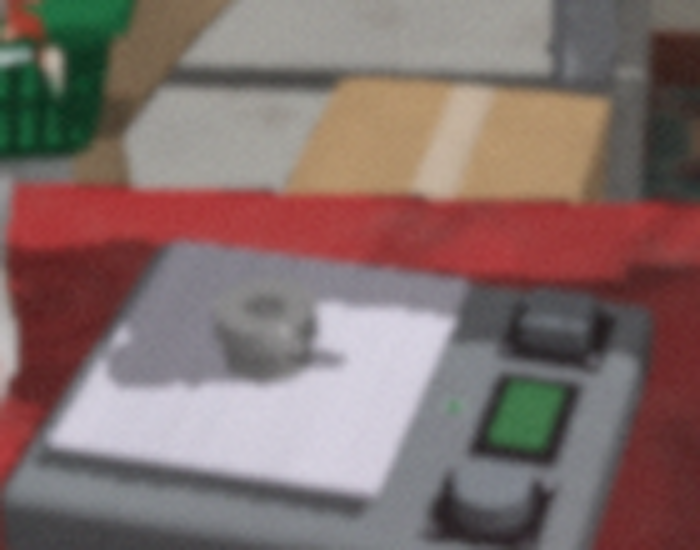

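View pics/side20.png

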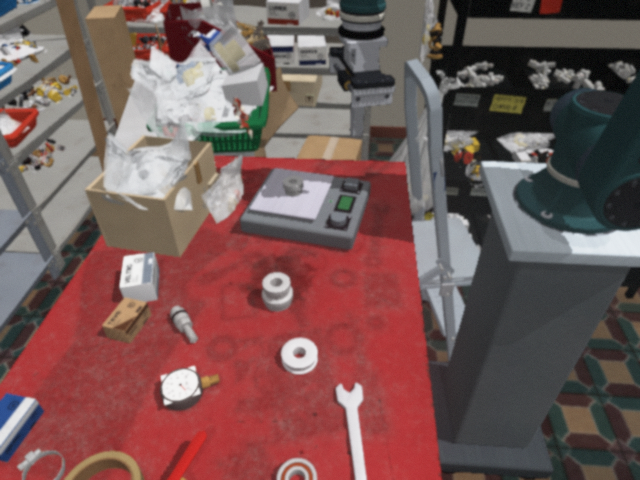

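Both keys are up, the bushing is standing on the pan, and the bystanders are at their original pixels (277,290) and (299,355). Handing in.

```bash
python3 -c "
from bench import robot
print(robot.close_job())"
```

```text
the job is handed in; nothing more can be done
None
```

The job is done as asked and handed in at about 17.5 s of the 58 s allowed. The order was:
1. Pressed the round key until it hit its stop, with the pan empty, and let it come up.
2. Gripped the short bushing, set it near the middle of the pan (touchdown felt at about 2.6 N) and let go.
3. Pressed the square key until it hit its stop and released it.

**Last checks:** Both key caps read 55 mm high, so both are released. The bushing stands upright at about (0.565, 0.074), well inside the pan. The tall bushing and the spool are at the same places in the picture as at the start. The arm is clear and the wrist force is about zero.

**Did not agree:**
- **Fingertip height:** the reported height was about 28 mm too low. I worked from where the keys and the pan were touched. The depth picture suggested 36 mm for the visible finger end, which I could not explain.
- **Grip opening:** it read 38 mm on the 40 mm bushing, but the grip held.
- **Sideways force:** each key stop also showed 5 to 6 N sideways against 13 to 15 N upward. That is well within limits.

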